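Put the pawn away and pin the games box shut

ROBOT

A 6-joint arm with a two-finger parallel gripper is mounted at the origin on the work surface. World frame = base frame: x ahead of the robot, y to its left, z up, the work surface at z = 0. Lengths are in mm, angles in rad, forces in N, time in s.
With the tool pointing down it reaches from about 275 to 1000 mm from the base axis. Payload 8.4 kg.
Tool frame: the origin (TCP) lies between the finger pads; the fingertips stand 17 mm ahead of it and the grasp point (between the pads) lies 2 mm behind it; z points along the fingers, y is the line along which they close (so a half turn about z gives the same grasp; the last joint's range is limited). The gripper opens to 85 mm and grips with 20 to 120 N. Pads are 22 mm wide; open, the fingers measure 114 mm over their backs; the gripper's body (76 mm by 85 mm) begins 54 mm behind the grasp point. The pads swing forward as they close: fully open they stand 13 mm farther back than shut.
Start: joints at [-1.287, 0.353, 1.633, -0, 1.155, -0.002], TCP at [176.202, -599.651, 248.281] pointing down, gripper open.
Joint ranges: [-2.63, 2.63], [-0.92, 2.1], [0.06, 2.66], [-1.3, 4.44], [0, 2.69], [-3.02, 3.02]. Speed limits (rad/s): [2.22, 2.22, 2.79, 3.14, 3.14, 3.14].

INTERFACE

Orientations are given as [roll, pitch, yaw] about the fixed x, y, z axes, in that order (R = Rz(yaw) Ry(pitch) Rx(roll)).
In Python, from rig import sense, grab_frame, sign_off gives the robot as it stands. The module is installed in compiled form; this text tells all that it offers.
- The arm moves only by the tool send_rows, never from a script. Its argument "moves" is a list that holds one entry, the list of rows, each a list of 7 numbers: the shift along the world's x, y, z in m, then the turn, a rotation vector about the world's x, y, z in rad, then the opening, from -1 (shut) to 1 (fully open). In form: [[[dx, dy, dz, rx, ry, rz, jaw], ...]]. A call has 1 to 10 rows; each row shifts and turns the commanded pose from where the row before left it; what a row does not reach is not made up. A row lasts 1/10 s, in which the tool goes at most 50 mm and 8.59 degrees, less where a joint would pass 70% of its speed; a pose out of reach is approached as far as the arm can. A call with a gripper value outside its range is refused whole. The fingers move at their own pace and stop on an object; "grip_force" is the grip in N (left out, the last holds). Time passes only in rows, so rows that do not move let the fingers close. It gives the time, the measured TCP pose, the force, the opening and the grip force at its end, in the units of the state.
- sense(): the state, without advancing time (a new reading comes with each control period).
- grab_frame(name): name is "scene" or "side" or "wrist"; returns a dict with "img" (420x560x3 uint8, red, green, blue), "mtx" (3x3 intrinsics, pixels), "rvec" (rotation vector, rad) and "tvec" (3), from world to camera coordinates, as OpenCV has them; the wrist camera has in their place "T_tool_cam" (4x4, takes a point from camera to tool coordinates, whose origin is the TCP and whose axes are the flange's). Camera axes: x right, y down, z forward; pixel columns grow to the right and rows downward; lengths in mm; the calibration is good to about 2 mm. A picture is of the moment at which its call begins: read the wrist's pose just before it. There is no depth.
- sign_off(): hands the job in; it is judged then, once.
The state is a dict: "clock": time; "qpos": joint angles; "qvel": joint speeds; "joint_efforts": joint torques, N m; "eef_pos": TCP position; "tcp_rot": TCP orientation; "contact_force": force on the tool from outside, world axes, zero at the start; "wrist_torque": the same for the moment, N m; "opening": opening from 0.0 (shut) to 1.0 (fully open); "grasp_force": force on a finger pad.
Only numpy, scipy, OpenCV 4.12 (cv2) and the standard library are available. Lean on these libraries where they do the work, as an engineer would, in place of code of your own. Each camera call takes 0.05 s, during which the arm holds its last target. There are 200 camera calls.

TASK

Put the wooden pawn away in the games box, slide the lid fully shut, then lock it: push the round-headed pin from the stand down through the hole in the lid's tongue and the lug below, until its head sits on the lid. Leave the square-headed pin in the stand and do not disturb the other things on the table.

Things in the scene. Friction and masses are not known exactly. Their poses are not given: they have to be found in the camera images.
- chest: wooden games box, fixed, empty. Outside 150 (x) x 220 (y) mm, origin under its centre, z up. Inner floor at z = 8 mm, inside 134 x 204 mm; long side walls reach z = 78, end walls z = 65 (under the lid). A lug (44 x 36 mm, z = 43 to 65) sticks out of its -y end, with a vertical 13 mm through-hole at (0, -128) mm. Lid open by q: the inside is uncovered from y = -102 mm to y = q - 146 mm.
- lid (a joint): opening of the flat sliding lid, m: 0 = shut at its stop; grows towards the box's +y to 0.16; starts at 0.11 to 0.15. Slides with about 1.5 N, stays where left. Lid 130 x 220 x 8 mm (box z = 66 to 74), with a tongue (40 x 36 x 8 mm) at its -y end that has a 13 mm hole, 128 mm from the lid's middle; when shut this hole lies over the lug's hole
- lid_knob (a point): centre of the flat top of the lid's round wooden knob: 26 mm in diameter, 28 mm tall above the lid (top at box z = 102 mm), at y = -20 mm of the lid's middle; moves with the lid; axes as the box's
- lock_hole (a point): fixed on the box: centre of the lug's hole in plan, at the height of the lid's top surface (box z = 74 mm), at box (0, -128) mm; axes as the box's. With the lid shut the tongue's hole mouth is here.
- pin: the lock pin, wood, round head: shaft 10 mm in diameter and 45 mm long with a tapered end, head a cylinder 22 mm in diameter, 34 mm tall. Origin at the shaft's lower tip, z up along the pin: head from z = 45 to 79 mm. At the start it hangs by its head, shaft down, in one of the stand's two holes; lift it at least 45 mm to free it.
- short_pin: a spare pin, not for this box: square head 18 x 18 x 14 mm, shaft 10 mm in diameter and 25 mm long; origin at the shaft's lower tip (head from z = 25 to 39 mm). In the other hole of the stand; leave it there.
- stand: wooden pin stand, a fixed block 120 (x) x 50 (y) x 55 (z) mm, origin under its centre, with two 13 mm through-holes at x = -32 and +32 mm; which pin is in which hole varies
- pawn: wooden pawn standing on the table, 44 mm tall; base 32 mm in diameter, waist 18 mm at z = 20 mm, head an upright cylinder 24 mm in diameter from z = 26 to 43 mm; origin under its centre
- mug: white mug, 80 mm wide, 90 high, handle on its +y side; origin under its centre; leave alone
- jar: closed glass jar with wooden cap, 70 mm wide, 85 high; origin under its centre; leave alone
- case: black spectacle case, 60 x 160 x 35 mm high (x, y, z); origin under its centre; leave alone
- book: closed dark-red book, 130 x 190 x 24 mm high; origin under its centre; leave alone
- tin: plain metal tin, 60 mm wide, 70 high; origin under its centre; leave alone
- brush: flat wooden-handled brush lying on the table behind the box, 200 mm long; leave alone

How it is judged:
By the outcome, as a careful person would: the job done as asked, in the order asked, and still so for the second after the job is handed in, with the robot touching nothing.
It also fails if it takes over 64 s, if anything falls off the work surface, if the arm or the gripper's body presses on something with over 40 N, if the wrist force passes 120 N, or if a joint passes its speed limit or range.

## Working session

There is one attempt and no reset: what is moved stays moved. The work goes in short steps, Python scripts to look and compute and a tool call to move; the robot and the scene stay as the last step left them, time stands still between calls to the robot, and variables do not carry over. Pictures are saved under pics/ and viewed, at most 10 in all, crops included, and the job is handed in when it is done.

Besides the shell and the picture viewer there is one more tool, called after "Emit:" by a JSON object that holds its "fn" and its "kwargs". send_rows: Moves the arm, as the interface text tells. Its arguments: {"type":"object","properties":{"moves":{"type":"array"},"grip_force":{"type":"number"}},"required":["moves"]}

```bash
mkdir -p pics
cat > h.py <<'E'
import numpy as np,cv2
from rig import sense,grab_frame,sign_off
def save(f,n): cv2.imwrite(f'pics/{n}.png',f['img'][:,:,::-1])
def cam(f,s=None):
    if 'rvec' in f and f['rvec'] is not None:
        R=cv2.Rodrigues(np.array(f['rvec'],float))[0]; t=np.array(f['tvec'],float).ravel(); return R,t
    from scipy.spatial.transform import Rotation as Ro
    T=np.eye(4); T[:3,:3]=Ro.from_euler('xyz',s['tcp_rot']).as_matrix(); T[:3,3]=s['eef_pos']
    M=np.linalg.inv(T@np.array(f['T_tool_cam'])); return M[:3,:3],M[:3,3]
def plane(f,uv,z,s=None):
    R,t=cam(f,s); K=np.array(f['mtx']); c=-R.T@t
    d=R.T@np.linalg.inv(K)@np.array([uv[0],uv[1],1.]); return c+d*(z-c[2])/d[2]
def proj(f,p,s=None):
    R,t=cam(f,s); q=np.array(f['mtx'])@(R@np.array(p,float)+t); return q[:2]/q[2]
E
python3 - <<'E'
from h import *
import pickle
s=sense();print(s)
D={'s':s}
for n in('scene','side','wrist'):
    f=grab_frame(n);save(f,n+'0');D[n]=f
    if n!='wrist':
        R,t=cam(f);print(n,-R.T@t)
    else: print(f['T_tool_cam'])
pickle.dump(D,open('d0.pkl','wb'))
E
```

```text
{'clock': 0.0, 'qpos': array([-1.28740508e+00,  3.53655024e-01,  1.63415931e+00,  1.19023699e-05,
        1.15520981e+00, -2.38023572e-03]), 'qvel': array([-6.69378133e-04, -1.24057421e-03,  1.09880051e-03,  3.15089454e-04,
        7.26488614e-04, -2.17991456e-05]), 'joint_efforts': array([-2.53858881e-03, -6.05248547e+01, -3.42067802e+01, -2.12306991e-04,
        9.31449904e-03,  1.36808470e-05]), 'eef_pos': array([ 176.06973312, -599.19641864,  247.54660499]), 'tcp_rot': array([-3.14016119e+00, -1.42895974e-05,  2.85766657e-01]), 'contact_force': array([ 0.13060212, -0.46377916, -0.4227762 ]), 'wrist_torque': array([ 0.0171004 , -0.02861441, -0.0805006 ]), 'grasp_force': 0.0, 'opening': 1.0006696623921962}
scene [1339.1331973   488.28675811  810.28634424]
side [ 254.2421707  -567.32069744  840.96837407]
[[-8.06289521e-04 -9.47616351e-01 -3.19409771e-01  8.31934093e+01]
 [ 9.99999663e-01 -7.14892736e-04 -4.03385292e-04  1.03704304e+00]
 [ 1.53910774e-04 -3.19409988e-01  9.47616608e-01 -1.24486575e+02]
 [ 0.00000000e+00  0.00000000e+00  0.00000000e+00  1.00000000e+00]]
```

View pics/scene0.png

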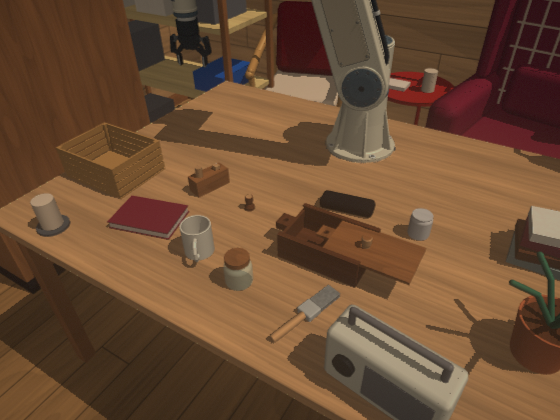

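View pics/side0.png

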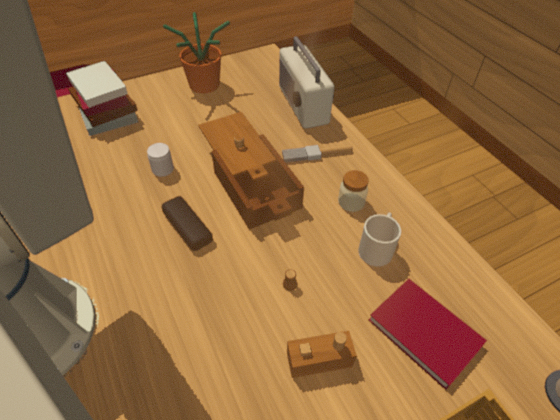

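The pawn is at about (291,280) in the side view, with the stand at (322,352): square pin left at (306,349), round pin right at (340,341). The box is near (255,175) with its knob at (239,143). I'll enlarge these regions to get finer pixel positions.

Run:
```python
from h import *
import pickle
D=pickle.load(open('d0.pkl','rb'));im=D['side']['img'][:,:,::-1]
a=cv2.resize(im[105:229,190:310],None,fx=4,fy=4,interpolation=cv2.INTER_CUBIC)
b=cv2.resize(im[260:384,280:360],None,fx=4,fy=4,interpolation=cv2.INTER_CUBIC)
o=np.hstack([a,b]); cv2.imwrite('pics/c1.png',o);print(o.shape)
```

```text
(496, 800, 3)
```

View pics/c1.png

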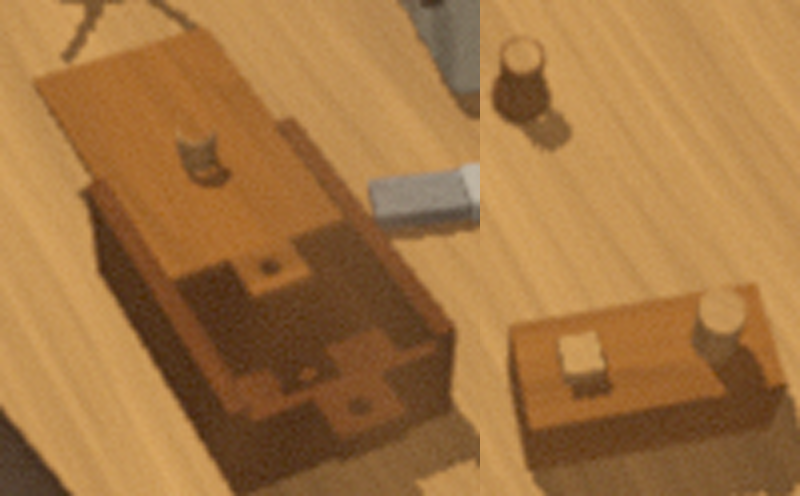

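The crop shows the lug hole at (279.5,206), tongue hole at (257,171.5), knob top at (239,139), pawn top at (290.8,273.8) and round pin head top at (340.3,337.5). The stand and box corners are also clear.

Run:
```python
from h import *
import pickle
D=pickle.load(open('d0.pkl','rb'));f=D['side'];g=D['scene']
for n,x,y,z in [('knob',196,135,102),('lug',358,405,65),('tong',269,266,74),('wFR',453,325,78),('wFL',232,414,78),('wBL',95,180,78),('wBR',290,122,78),('sA',512,325,55),('sB',755,287,55),('sC',787,387,55),('sD',530,428,55),('pin',721,310,89),('short',580,350,69),('pawn',523,55,44)]:
    u=(190+x/4-.4,105+y/4-.4) if x<480 else (280+(x-480)/4-.4,260+y/4-.4)
    p=plane(f,u,z);print(n,p.round(1),'scene px',proj(g,p).round(1))
im=g['img'][:,:,::-1]
a=cv2.resize(im[190:285,270:430],None,fx=5,fy=5,interpolation=cv2.INTER_CUBIC)
b=cv2.resize(im[150:175+0,180:1],None,fx=5,fy=5) if 0 else None
cv2.imwrite('pics/c2.png',a)
```

```text
knob [567.7 248.8 102. ] scene px [365.6 235.6]
lug [571.1  27.2  65. ] scene px [286.1 218.8]
tong [570.1 146.3  74. ] scene px [326.4 230.8]
wFR [645.6  48.3  78. ] scene px [278.3 233.9]
wFL [498.2  43.3  78. ] scene px [304.6 202.4]
wBL [501.8 263.5  78. ] scene px [380.  229.5]
wBR [639.3 259.8  78. ] scene px [357.  262.6]
sA [ 436.7 -269.7   55. ] scene px [227.3 168. ]
sB [ 548.7 -305.3   55. ] scene px [195.9 182.3]
sC [ 535.1 -352.9   55. ] scene px [186.9 175.8]
sD [ 421.2 -316.2   55. ] scene px [218.7 161.8]
pin [ 516.2 -318.9   89. ] scene px [197.8 166.6]
short [ 455.5 -299.5   69. ] scene px [215.8 164.5]
pawn [ 514.5 -135.9   44. ] scene px [248.4 196. ]
```

Emit:
{"fn": "send_rows", "kwargs": {"moves": [[[0.034, 0.036, 0, 0, 0, 0.1285, 0.4], [0.034, 0.036, 0, 0, 0, 0.1285, 0.4], [0.034, 0.036, 0, 0, 0, 0.1285, 0.4], [0.034, 0.036, 0, 0, 0, 0.1285, 0.4], [0.034, 0.036, 0, 0, 0, 0.1285, 0.4], [0.034, 0.036, 0, 0, 0, 0.1285, 0.4], [0.034, 0.036, 0, 0, 0, 0.1285, 0.4], [0.034, 0.036, 0, 0, 0, 0.1285, 0.4], [0.034, 0.036, 0, 0, 0, 0.1285, 0.4], [0.034, 0.036, 0, 0, 0, 0.1285, 0.4]]]}}

```text
clock: 1.15
eef_pos: [517.2, -237.9, 248.3]
tcp_rot: [-3.142, 0.0, 1.576]
contact_force: [0.2, -0.7, -0.0]
opening: 0.705
grasp_force: 0.0
```

Run:
```python
from h import *
import pickle
s=sense();f=grab_frame('wrist');save(f,'w1');pickle.dump((s,f),open('w1.pkl','wb'))
print(s['eef_pos'])
for n,p in [('pin',[516.2,-318.9,89]),('short',[455.5,-299.5,69]),('pawn',[514.5,-135.9,44])]: print(n,proj(f,p,s))
```

```text
[ 517.24799065 -237.90074524  248.27312025]
pin [279.93241992 283.81322762]
short [211.50518298 252.71036407]
pawn [278.65078996  55.54168305]
```

View pics/w1.png

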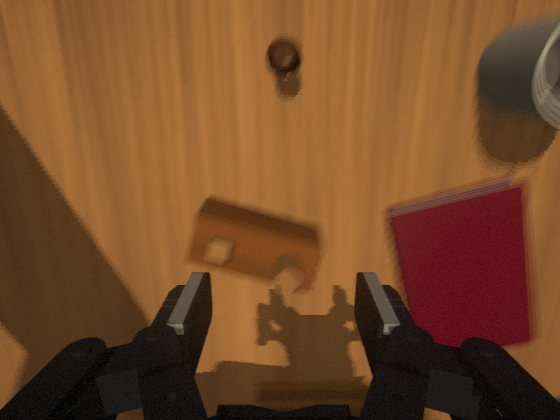

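Run:
```python
from h import *
import pickle
s,f=pickle.load(open('w1.pkl','rb'));print(f['mtx'])
for n,u,z in [('pin',(290,270),89),('short',(220,250),69),('pawn',(285,54),44),('tipL',(206,275),231),('tipR',(362,275),231)]: print(n,plane(f,u,z,s).round(1))
im=f['img'][:,:,::-1]
a=cv2.resize(im[190:300,180:330],None,fx=4,fy=4,interpolation=cv2.INTER_CUBIC)
b=cv2.resize(im[30:105,260:310],None,fx=4,fy=4,interpolation=cv2.INTER_CUBIC)
a=np.hstack([a,np.vstack([b,np.zeros((a.shape[0]-b.shape[0],200,3),np.uint8)])])
a=cv2.convertScaleAbs(a,alpha=1.6);cv2.imwrite('pics/c3.png',a)
```

```text
[[377.01855841   0.         282.95947101]
 [  0.         377.01855841 209.41032666]
 [  0.           0.           1.        ]]
pin [ 524.6 -305.7   89. ]
short [ 463.1 -296.8   69. ]
pawn [ 519.6 -134.7   44. ]
tipL [ 485.8 -233.4  231. ]
tipR [ 551.6 -233.1  231. ]
```

View pics/c3.png

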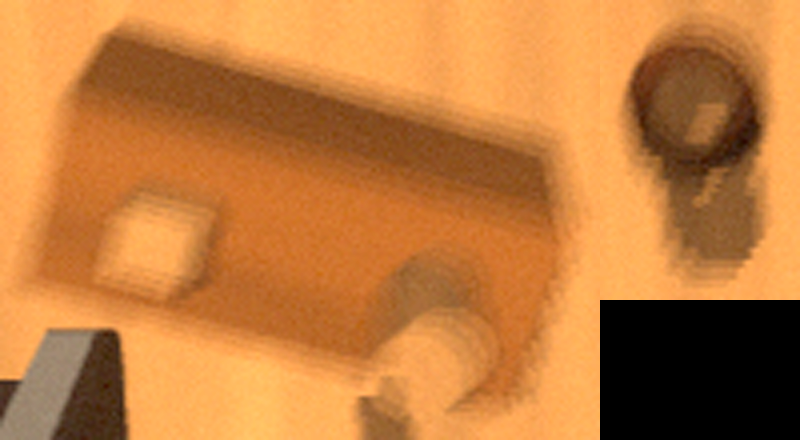

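Emit:
{"fn": "send_rows", "kwargs": {"moves": [[[-0.001, 0.034, -0.02, 0, 0, 0, 0.4], [0, 0.034, -0.03, 0, 0, 0, 0.4], [0, 0.034, -0.035, 0, 0, 0, 0.4], [0, 0, -0.045, 0, 0, 0, 0.4], [0, 0, -0.04, 0, 0, 0, 0.4], [0, 0, -0.03, 0, 0, 0, 0.4], [0, 0, -0.015, 0, 0, 0, 0.4], [0, 0, 0, 0, 0, 0, 0.4], [0, 0, 0, 0, 0, 0, -0.6], [0, 0, 0, 0, 0, 0, -0.6]]], "grip_force": 30}}

```text
clock: 2.2
eef_pos: [516.0, -137.9, 34.4]
tcp_rot: [3.14, 0.0, 1.571]
contact_force: [0.6, 1.2, -0.5]
opening: 0.367
grasp_force: 0.0
```

Emit:
{"fn": "send_rows", "kwargs": {"moves": [[[0, 0, 0, 0, 0, 0, -0.6], [0, 0, 0, 0, 0, 0, -0.6], [0, 0, 0, 0, 0, 0, -0.6]]]}}

```text
clock: 2.5
eef_pos: [516.1, -137.9, 34.4]
tcp_rot: [3.14, 0.001, 1.571]
contact_force: [0.3, -0.6, 7.6]
opening: 0.269
grasp_force: 29.7
```

Emit:
{"fn": "send_rows", "kwargs": {"moves": [[[0, 0, 0.03, 0, 0, 0, -0.6], [0, 0, 0.045, 0, 0, 0, -0.6], [0.005, 0.02, 0.04, 0, 0, 0, -0.6], [0.01, 0.045, 0.01, 0, 0, 0, -0.6], [0.01, 0.045, 0, 0, 0, 0, -0.6], [0.01, 0.045, 0, 0, 0, 0, -0.6], [0.01, 0.04, 0, 0, 0, 0, -0.6], [0.01, 0.033, 0, 0, 0, 0, -0.6], [0, 0, 0, 0, 0, 0, -0.6], [0, 0, 0, 0, 0, 0, -0.6]]]}}

```text
clock: 3.5
eef_pos: [570.0, 90.8, 158.4]
tcp_rot: [-3.141, 0.0, 1.573]
contact_force: [0.5, -0.8, 0.0]
opening: 0.268
grasp_force: 29.8
```

Run:
```python
from h import *
import pickle
s=sense();f=grab_frame('wrist');g=grab_frame('side');pickle.dump((s,f),open('w2.pkl','wb'))
print(s['eef_pos'],s['qvel'].round(3),s['opening'])
a=np.hstack([f['img'][:,:,::-1][:,80:480],cv2.resize(g['img'][:,:,::-1][80:290,180:380],None,fx=2,fy=2)])
cv2.imwrite('pics/w2.png',a)
for n,p in [('lug',[571.1,27.2,65]),('tong',[570.1,146.3,74])]: print(n,proj(f,p,s)-[80,0])
```

```text
[569.9716925   90.82810399 158.37301359] [-0.033 -0.006  0.016 -0.001  0.    -0.004] 0.26771437256877434
lug [202.89536403 310.69922208]
tong [201.30121777 132.61779596]
```

View pics/w2.png

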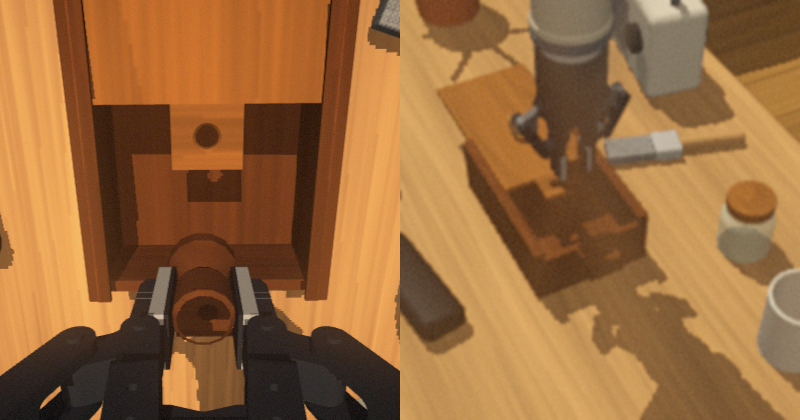

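The wrist view shows the pawn held over the uncovered part of the box, with the tongue hole at (286.5,135) in full-frame pixels. The box is square to the gripper, so I'll lower and release.

Emit:
{"fn": "send_rows", "kwargs": {"moves": [[[0.001, 0, -0.035, 0, 0, 0, -0.6], [0, 0, -0.035, 0, 0, 0, -0.6], [0, 0, -0.025, 0, 0, 0, -0.6], [0, 0, -0.01, 0, 0, 0, -0.6], [0, 0, -0.007, 0, 0, 0, -0.6], [0, 0, 0, 0, 0, 0, -0.6], [0, 0, 0, 0, 0, 0, -0.6]]]}}

```text
clock: 4.3
eef_pos: [572.0, 90.2, 47.3]
tcp_rot: [3.14, -0.0, 1.57]
contact_force: [0.9, -0.0, 0.0]
opening: 0.266
grasp_force: 29.8
```

Run:
```python
from h import *
import pickle
s,f=pickle.load(open('w2.pkl','rb'))
print(plane(f,(286.5,135),74,s),plane(f,(80+72,300),78,s),plane(f,(80+64,0),78,s),plane(f,(80+331,5),78,s),plane(f,(80+325,298),78,s))
```

```text
[572.94918539 145.01330492  74.        ] [489.39821261  43.573712    78.        ] [503.85360015 209.96120733  78.        ] [633.00941822 207.96414471  78.        ] [647.15985417  45.10688217  78.        ]
```

Emit:
{"fn": "send_rows", "kwargs": {"moves": [[[0, 0, -0.004, 0, 0, 0, -0.6], [0, 0, 0, 0, 0, 0, -0.6], [0, 0, 0, 0, 0, 0, 0.1], [0, 0, 0, 0, 0, 0, 0.1], [0, 0, 0, 0, 0, 0, 0.1], [0, 0, 0.02, 0, 0, 0, 0.1], [0, 0, 0.04, 0, 0, 0, 0.1], [0, 0, 0.04, 0, 0, 0, 0.1], [0, 0, 0.03, 0, 0, 0, 0.1], [0, 0, 0.03, 0, 0, 0, 0.1]]]}}

```text
clock: 5.3
eef_pos: [571.2, 90.4, 204.0]
tcp_rot: [3.141, -0.0, 1.571]
contact_force: [0.0, -0.8, 0.8]
opening: 0.548
grasp_force: 0.0
```

Run:
```python
from h import *
import pickle
grab_frame('side');grab_frame('side')
s=sense();f=grab_frame('wrist');pickle.dump((s,f),open('w3.pkl','wb'));save(f,'w3')
print(s['eef_pos'],s['qvel'].round(3),s['opening'])
for n,p in [('lug',[572,27.2,65]),('tong',[572,145.5,74])]: print(n,proj(f,p,s))
```

```text
[573.61551018  90.72920749 206.7578903 ] [-0.     0.049  0.052  0.    -0.058 -0.   ] 0.5498282602969903
lug [278.25242885 275.79347878]
tong [277.35779342 124.76328933]
```

View pics/w3.png

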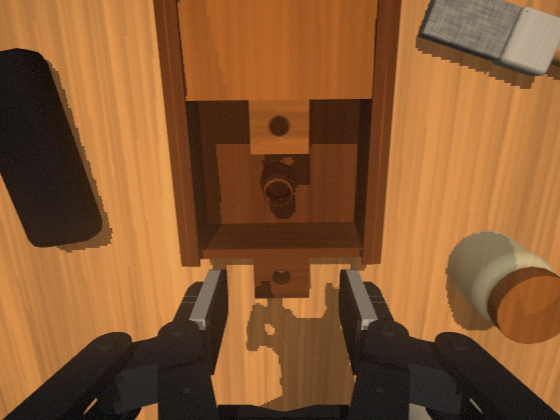

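The pawn stands upright inside at (280,190), with the tongue hole at (279,125) and the lug hole at (282,277). Next is the knob.

Emit:
{"fn": "send_rows", "kwargs": {"moves": [[[0, 0.04, 0, 0, 0, 0, 0.2], [0, 0.045, 0, 0, 0, 0, 0.2], [0, 0.045, -0.01, 0, 0, 0, 0.2], [0, 0.033, -0.03, 0, 0, 0, 0.2], [0, 0, -0.03, 0, 0, 0, 0.2], [0, 0, -0.025, 0, 0, 0, 0.2], [0, 0, -0.01, 0, 0, 0, 0.2], [0, 0, 0, 0, 0, 0, 0.2], [0, 0, 0, 0, 0, 0, 0.2]]]}}

```text
clock: 6.35
eef_pos: [571.5, 253.2, 97.6]
tcp_rot: [3.141, -0.0, 1.57]
contact_force: [0.4, -0.1, 0.1]
opening: 0.597
grasp_force: 0.0
```

Run:
```python
from h import *
import pickle
s,f=pickle.load(open('w3.pkl','rb'))
for c,z in [((279,125),74),((282,277),65)]:
    x,y=c; r=11
    p=cv2.GaussianBlur(cv2.cvtColor(f['img'],cv2.COLOR_RGB2GRAY),(3,3),0)[y-r:y+r+1,x-r:x+r+1]
    m=(p<(p.min()*.5+np.median(p)*.5)).astype(np.uint8);M=cv2.moments(m,True)
    u=(x-r+M['m10']/M['m00'],y-r+M['m01']/M['m00']);print(u,M['m00'],plane(f,u,z,s))
```

```text
(278.7973568281938, 125.86343612334802) 227.0 [572.96062212 144.77522138  74.        ]
(280.7625, 277.1625) 160.0 [573.98511377  25.97189915  65.        ]
```

Emit:
{"fn": "send_rows", "kwargs": {"moves": [[[0, 0, 0, 0, 0, 0, -0.6], [0, 0, 0, 0, 0, 0, -0.6], [0, 0, 0, 0, 0, 0, -0.6], [0, 0, 0, 0, 0, 0, -0.6], [0, -0.015, 0, 0, 0, 0, -0.6], [0, -0.025, 0, 0, 0, 0, -0.6], [0, -0.025, 0, 0, 0, 0, -0.6], [0, -0.025, 0, 0, 0, 0, -0.6], [0, -0.018, 0, 0, 0, 0, -0.6], [0, 0, 0, 0, 0, 0, -0.6]]], "grip_force": 25}}

```text
clock: 7.35
eef_pos: [572.0, 143.3, 98.8]
tcp_rot: [3.14, 0.0, 1.569]
contact_force: [-0.7, -1.5, 7.0]
opening: 0.29
grasp_force: 24.9
```

Emit:
{"fn": "send_rows", "kwargs": {"moves": [[[0, -0.005, 0, 0, 0, 0, -0.6], [0, -0.003, 0, 0, 0, 0, -0.6], [0, -0.002, 0, 0, 0, 0, -0.6], [0, -0.001, 0, 0, 0, 0, -0.6], [0, 0, 0, 0, 0, 0, -0.6], [0, 0, 0, 0, 0, 0, -0.6]]]}}

```text
clock: 7.95
eef_pos: [572.1, 134.3, 98.8]
tcp_rot: [3.139, -0.0, 1.57]
contact_force: [-1.0, 0.4, 7.1]
opening: 0.293
grasp_force: 25.0
```

Emit:
{"fn": "send_rows", "kwargs": {"moves": [[[0, -0.001, 0, 0, 0, 0, -0.6], [0, -0.001, 0, 0, 0, 0, -0.6], [0, -0.001, 0, 0, 0, 0, -0.6], [0, 0, 0, 0, 0, 0, -0.6]]]}}

```text
clock: 8.35
eef_pos: [572.1, 133.7, 98.8]
tcp_rot: [3.139, -0.004, 1.569]
contact_force: [-1.4, 14.1, 5.2]
opening: 0.293
grasp_force: 24.8
```

Emit:
{"fn": "send_rows", "kwargs": {"moves": [[[0, 0, 0, 0, 0, 0, 0.2], [0, 0, 0, 0, 0, 0, 0.2], [0, 0, 0, 0, 0, 0, 0.2], [0, 0, 0.02, 0, 0, 0, 0.2], [0, -0.01, 0.04, 0, 0, 0, 0.2], [0, -0.03, 0.035, 0, 0, 0, 0.2], [0, -0.04, 0.005, 0, 0, 0, 0.2], [0, -0.025, 0, 0, 0, 0, 0.2], [0, 0, 0, 0, 0, 0, 0.2], [0, 0, 0, 0, 0, 0, 0.2]]]}}

```text
clock: 9.35
eef_pos: [571.1, 25.9, 197.3]
tcp_rot: [-3.142, -0.0, 1.569]
contact_force: [0.1, 0.5, -0.2]
opening: 0.598
grasp_force: 0.0
```

Run:
```python
from h import *
import pickle
grab_frame('side');grab_frame('side');grab_frame('side')
s=sense();f=grab_frame('wrist');pickle.dump((s,f),open('w4.pkl','wb'))
print(s['eef_pos'],s['tcp_rot'],s['qvel'].round(3),s['contact_force'])
print(proj(f,[573,134,102],s),proj(f,[573,26,74],s))
a=cv2.resize(f['img'][:300,200:370,::-1],None,fx=2,fy=2,interpolation=cv2.INTER_CUBIC);cv2.imwrite('pics/w4.png',a)
```

```text
[571.07673649  27.14813784 196.98932166] [-3.14106265e+00 -1.54574918e-04  1.57144147e+00] [ 0.004  0.004  0.    -0.001  0.    -0.003] [ 0.15280514  0.79511401 -0.10796514]
[284.54666042  32.02167864] [284.18916762 208.42927092]
```

View pics/w4.png

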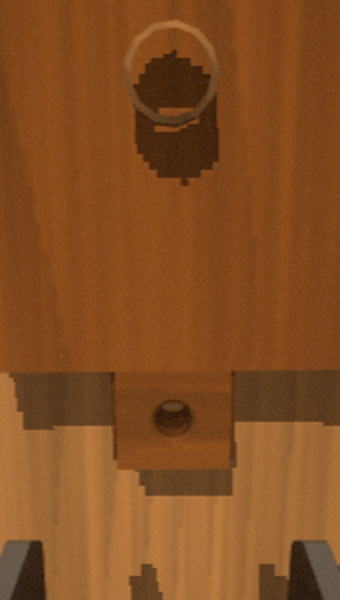

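The lid is shut. The knob top is centred at (285.8,35.8) and the tongue hole at (286.3,208.8), with the lug's hole seen straight below it.

Run:
```python
from h import *
import pickle
s,f=pickle.load(open('w4.pkl','rb'))
print(plane(f,(285.75,35.75),102,s),plane(f,(286.25,208.75),74,s))
D=pickle.load(open('w1.pkl','rb'));print(plane(D[1],(288.5,279.3),89,D[0]))
```

```text
[573.64203297 132.19418291 102.        ] [574.42711099  25.76546639  74.        ]
[ 523.45201999 -314.5452798    89.        ]
```

Emit:
{"fn": "send_rows", "kwargs": {"moves": [[[-0.006, -0.03, 0.003, 0, 0, 0, 0.1], [-0.006, -0.045, 0.003, 0, 0, 0, 0.1], [-0.006, -0.045, 0.003, 0, 0, 0, 0.1], [-0.006, -0.045, 0.003, 0, 0, 0, 0.1], [-0.006, -0.045, 0, 0, 0, 0, 0.1], [-0.006, -0.045, 0, 0, 0, 0, 0.1], [-0.006, -0.045, 0, 0, 0, 0, 0.1], [-0.006, -0.035, 0, 0, 0, 0, 0.1], [-0.005, -0.008, 0, 0, 0, 0, 0.1], [0, 0, 0, 0, 0, 0, 0.1]]]}}

```text
clock: 10.55
eef_pos: [517.8, -317.0, 208.8]
tcp_rot: [-3.141, -0.0, 1.569]
contact_force: [-0.2, -0.1, -0.4]
opening: 0.55
grasp_force: 0.0
```

Emit:
{"fn": "send_rows", "kwargs": {"moves": [[[0, 0, 0, 0, 0, 0, 0.1], [0, 0, 0, 0, 0, 0, 0.1], [0, 0, 0, 0, 0, 0, 0.1]]]}}

```text
clock: 10.85
eef_pos: [518.7, -315.3, 209.4]
tcp_rot: [3.142, -0.0, 1.572]
contact_force: [-0.5, 0.8, 0.7]
opening: 0.552
grasp_force: 0.0
```

Run:
```python
from h import *
import pickle
s=sense();f=grab_frame('wrist');pickle.dump((s,f),open('w5.pkl','wb'))
print(s['eef_pos'],s['tcp_rot'],s['qvel'].round(3),s['contact_force'])
print(proj(f,[518,-317,89],s))
a=cv2.resize(f['img'][110:310,150:410,::-1],None,fx=3,fy=3,interpolation=cv2.INTER_CUBIC);cv2.imwrite('pics/w5.png',a)
```

```text
[ 518.67095178 -315.34892538  209.3509001 ] [ 3.14156740e+00 -1.72107304e-04  1.57243764e+00] [-0.006  0.001 -0.002 -0.001 -0.001 -0.001] [-0.48187058  0.79555817  0.70188648]
[280.32190292 210.34637467]
```

View pics/w5.png

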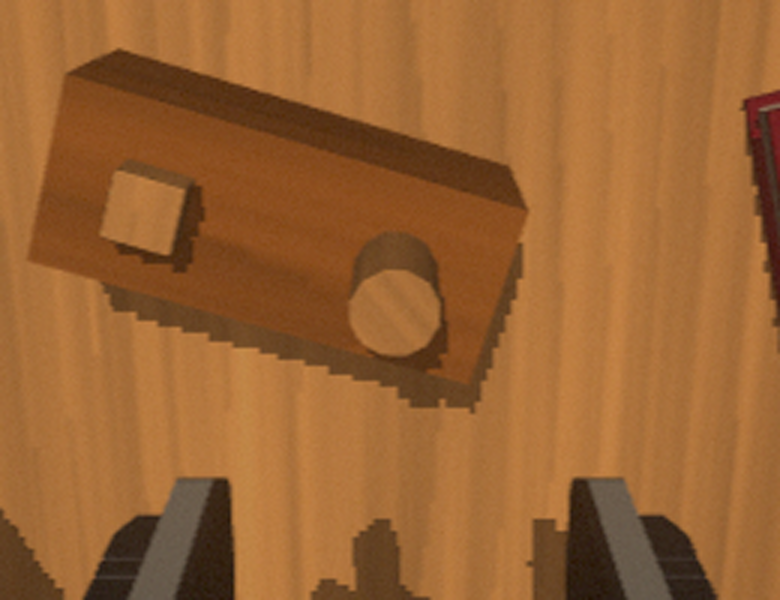

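The pin head top is centred at (281.3,213.7), about (517.5, −319), with clear room around it.

Emit:
{"fn": "send_rows", "kwargs": {"moves": [[[-0.001, -0.004, -0.03, 0, 0, 0, 0.1], [0, 0, -0.035, 0, 0, 0, 0.1], [0, 0, -0.03, 0, 0, 0, 0.1], [0, 0, -0.02, 0, 0, 0, 0.1], [0, 0, -0.01, 0, 0, 0, 0.1], [0, 0, -0.005, 0, 0, 0, 0.1], [0, 0, 0, 0, 0, 0, 0.1], [0, 0, 0, 0, 0, 0, 0.1]]]}}

```text
clock: 11.7
eef_pos: [517.9, -321.0, 80.3]
tcp_rot: [3.14, 0.001, 1.571]
contact_force: [-0.4, -0.5, 0.7]
opening: 0.549
grasp_force: 0.0
```

Emit:
{"fn": "send_rows", "kwargs": {"moves": [[[0, 0, 0, 0, 0, 0, -0.7], [0, 0, 0, 0, 0, 0, -0.7], [0, 0, 0, 0, 0, 0, -0.7], [0, 0, 0, 0, 0, 0, -0.7], [0, 0, 0, 0, 0, 0, -0.7]]], "grip_force": 40}}

```text
clock: 12.2
eef_pos: [517.7, -321.0, 80.3]
tcp_rot: [3.14, 0.001, 1.571]
contact_force: [-0.2, 0.7, 7.1]
opening: 0.243
grasp_force: 38.9
```

Emit:
{"fn": "send_rows", "kwargs": {"moves": [[[0, 0, 0.01, 0, 0, 0, -0.7], [0, 0, 0.02, 0, 0, 0, -0.7], [0, 0, 0.03, 0, 0, 0, -0.7], [0, 0, 0.035, 0, 0, 0, -0.7], [0, 0.02, 0.025, 0, 0, 0, -0.7], [0.01, 0.04, 0, 0, 0, 0, -0.7], [0.01, 0.045, 0, 0, 0, 0, -0.7], [0.01, 0.045, 0, 0, 0, 0, -0.7], [0.01, 0.045, 0, 0, 0, 0, -0.7], [0.005, 0.045, 0, 0, 0, 0, -0.7]]]}}

```text
clock: 13.2
eef_pos: [562.7, -78.9, 200.2]
tcp_rot: [3.14, 0.0, 1.571]
contact_force: [-0.0, 0.3, 0.0]
opening: 0.245
grasp_force: 39.3
```

Emit:
{"fn": "send_rows", "kwargs": {"moves": [[[0.005, 0.04, 0, 0, 0, 0, -0.7], [0.005, 0.035, 0, 0, 0, 0, -0.7], [0, 0.02, 0, 0, 0, 0, -0.7], [0, 0.012, -0.01, 0, 0, 0, -0.7], [0, 0, 0, 0, 0, 0, -0.7], [0, 0, 0, 0, 0, 0, -0.7], [0, 0, 0, 0, 0, 0, -0.7]]]}}

```text
clock: 13.9
eef_pos: [572.2, 25.2, 189.3]
tcp_rot: [-3.141, 0.0, 1.57]
contact_force: [0.6, -1.4, -0.4]
opening: 0.243
grasp_force: 39.3
```

Run:
```python
from h import *
import pickle
s=sense();f=grab_frame('wrist');pickle.dump((s,f),open('w6.pkl','wb'))
print(s['eef_pos'],s['tcp_rot'],s['qvel'].round(3),s['contact_force'],s['opening'])
e=s['eef_pos']
print('tip',proj(f,[e[0],e[1],e[2]-70.3],s),'headbot',proj(f,[e[0],e[1],e[2]-25.3],s),proj(f,[572.8,26.2,74],s))
a=cv2.resize(f['img'][150:350,200:370,::-1],None,fx=3,fy=3,interpolation=cv2.INTER_CUBIC);cv2.imwrite('pics/w6.png',a)
```

```text
[572.16011659  25.24857085 189.28267048] [-3.14139470e+00  2.81063114e-04  1.56978360e+00] [-0.003 -0.003 -0.002  0.001 -0.001  0.003] [ 0.56169491 -1.43540181 -0.3569463 ] 0.24297821143943307
tip [281.02408301 236.35058658] headbot [280.59504925 275.50870157] [282.25766641 209.03782562]
```

View pics/w6.png

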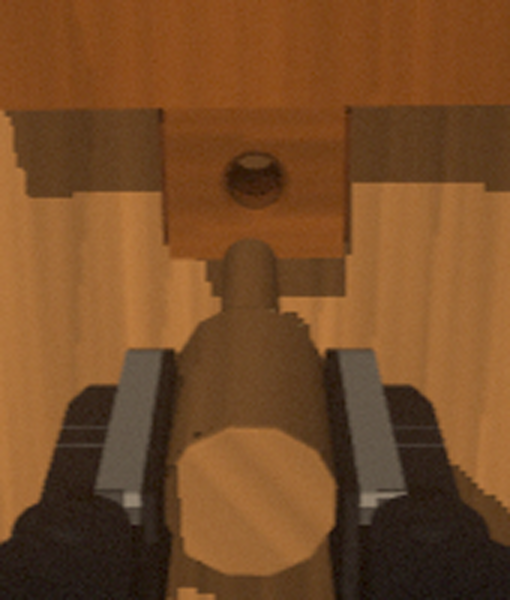

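The hole is at (285.0,209.7). The held pin is vertical, with its shaft at x ≈ 283.0, the shaft's far edge at row 229.7 and its head top centred at (285.3,316.3).

Run:
```python
from h import *
import pickle
s,f=pickle.load(open('w6.pkl','rb'));e=s['eef_pos']
print('hole',plane(f,(285,209.7),74,s),'tip far edge',plane(f,(283,229.7),e[2]-70.3,s),'headtop',plane(f,(285.3,316.3),e[2]+8.7,s))
g=cv2.cvtColor(f['img'],cv2.COLOR_RGB2HSV)
# shaft edges, rows 235..250; head top fit
G=cv2.GaussianBlur(cv2.cvtColor(f['img'],cv2.COLOR_RGB2GRAY),(3,3),0).astype(int)
for r in (232,236,240,244,248): print(r,G[r,268:300].tolist())
# hole
p=G[197:222,272:299];m=(p<p.min()*.5+np.median(p)*.5);ys,xs=np.nonzero(m);print(xs.min()+272,xs.max()+272,ys.min()+197,ys.max()+197)
```

```text
hole [574.64006446  25.72714277  74.        ] tip far edge [573.27134218  29.24157323 118.98267048] headtop [574.03591922  27.38811155 197.98267048]
232 [87, 87, 87, 87, 87, 88, 88, 83, 75, 71, 72, 74, 76, 77, 77, 76, 75, 75, 74, 71, 69, 71, 77, 83, 85, 86, 88, 88, 87, 88, 88, 86]
236 [88, 82, 79, 78, 78, 76, 70, 65, 65, 68, 73, 77, 78, 78, 78, 77, 76, 74, 73, 70, 67, 64, 60, 61, 69, 76, 78, 79, 78, 78, 78, 78]
240 [101, 78, 69, 69, 68, 65, 62, 63, 66, 70, 73, 76, 78, 78, 77, 77, 77, 75, 74, 72, 68, 65, 61, 58, 62, 68, 70, 71, 73, 73, 73, 72]
244 [119, 107, 88, 72, 67, 66, 63, 64, 67, 71, 75, 77, 78, 79, 79, 77, 76, 74, 73, 70, 67, 64, 61, 57, 60, 66, 70, 71, 72, 72, 72, 72]
248 [124, 118, 103, 89, 81, 73, 67, 67, 70, 72, 75, 78, 79, 79, 78, 76, 76, 76, 74, 70, 67, 64, 61, 59, 63, 76, 87, 90, 90, 89, 88, 88]
275 293 204 214
```

Emit:
{"fn": "send_rows", "kwargs": {"moves": [[[0.001, -0.001, -0.01, 0, 0, 0, -0.7], [0, 0, -0.015, 0, 0, 0, -0.7], [0, 0, -0.01, 0, 0, 0, -0.7], [0, 0, -0.006, 0, 0, 0, -0.7], [0, 0, 0, 0, 0, 0, -0.7], [0, 0, 0, 0, 0, 0, -0.7], [0, 0, 0, 0, 0, 0, -0.7]]]}}

```text
clock: 14.65
eef_pos: [573.6, 25.4, 148.8]
tcp_rot: [3.141, -0.0, 1.571]
contact_force: [-0.9, -0.4, -0.7]
opening: 0.241
grasp_force: 39.3
```

Emit:
{"fn": "send_rows", "kwargs": {"moves": [[[0, -0.001, 0, 0, 0, 0, -0.7], [0, 0, -0.003, 0, 0, 0, -0.7], [0, 0, -0.003, 0, 0, 0, -0.7], [0, 0, -0.003, 0, 0, 0, -0.7], [0, 0, 0, 0, 0, 0, -0.7]]]}}

```text
clock: 15.15
eef_pos: [572.8, 24.3, 138.7]
tcp_rot: [-3.141, 0.0, 1.571]
contact_force: [-0.5, 0.7, -0.0]
opening: 0.241
grasp_force: 39.3
```

Emit:
{"fn": "send_rows", "kwargs": {"moves": [[[0, 0, -0.004, 0, 0, 0, -0.7], [0, 0, -0.005, 0, 0, 0, -0.7], [0, 0, -0.005, 0, 0, 0, -0.7], [0, 0, -0.005, 0, 0, 0, -0.7], [0, 0, 0, 0, 0, 0, -0.7], [0, 0, 0, 0, 0, 0, -0.7]]]}}

```text
clock: 15.75
eef_pos: [573.1, 24.3, 120.1]
tcp_rot: [-3.141, -0.0, 1.571]
contact_force: [0.9, -0.4, 0.2]
opening: 0.24
grasp_force: 39.3
```

Emit:
{"fn": "send_rows", "kwargs": {"moves": [[[0, 0, -0.004, 0, 0, 0, -0.7], [0, 0, -0.005, 0, 0, 0, -0.7], [0, 0, -0.005, 0, 0, 0, -0.7], [0, 0, -0.003, 0, 0, 0, -0.7], [0, 0, 0, 0, 0, 0, -0.7], [0, 0, 0, 0, 0, 0, -0.7]]]}}

```text
clock: 16.35
eef_pos: [573.2, 24.3, 103.1]
tcp_rot: [-3.141, 0.0, 1.571]
contact_force: [-0.2, 0.5, -0.2]
opening: 0.241
grasp_force: 39.3
```

Emit:
{"fn": "send_rows", "kwargs": {"moves": [[[0, 0, -0.002, 0, 0, 0, -0.7], [0, 0, -0.001, 0, 0, 0, -0.7], [0, 0, -0.001, 0, 0, 0, -0.7], [0, 0, 0, 0, 0, 0, -0.7], [0, 0, 0, 0, 0, 0, -0.7]]]}}

```text
clock: 16.85
eef_pos: [573.2, 24.4, 99.4]
tcp_rot: [3.141, 0.0, 1.571]
contact_force: [-1.0, -0.1, 1.1]
opening: 0.247
grasp_force: 39.6
```

Head is at the seat by geometry. I'll press gently until there is contact.

Emit:
{"fn": "send_rows", "kwargs": {"moves": [[[0, 0, -0.001, 0, 0, 0, -0.7], [0, 0, -0.001, 0, 0, 0, -0.7], [0, 0, 0, 0, 0, 0, -0.7], [0, 0, 0, 0, 0, 0, -0.7]]]}}

```text
clock: 17.25
eef_pos: [573.4, 24.3, 99.1]
tcp_rot: [3.141, 0.0, 1.571]
contact_force: [-6.2, -0.5, 21.1]
opening: 0.246
grasp_force: 41.6
```

Emit:
{"fn": "send_rows", "kwargs": {"moves": [[[0, 0, 0.001, 0, 0, 0, -0.7], [0, 0, 0, 0, 0, 0, 0.1], [0, 0, 0, 0, 0, 0, 0.1], [0, 0, 0, 0, 0, 0, 0.1], [0, 0, 0.01, 0, 0, 0, 0.1], [0, 0, 0.03, 0, 0, 0, 0.1], [0, 0, 0.04, 0, 0, 0, 0.1], [0, 0, 0.03, 0, 0, 0, 0.1], [0, 0, 0, 0, 0, 0, 0.1], [0, 0, 0, 0, 0, 0, 0.1]]]}}

```text
clock: 18.25
eef_pos: [573.5, 24.4, 209.3]
tcp_rot: [3.14, -0.0, 1.571]
contact_force: [-0.0, 0.5, -0.4]
opening: 0.552
grasp_force: 0.0
```

Run:
```python
from h import *
import pickle
for _ in range(4): grab_frame('side')
s=sense();f=grab_frame('wrist');save(f,'w7');pickle.dump((s,f),open('w7.pkl','wb'))
print(s['eef_pos'],s['opening'])
c=proj(f,[574.6,25.8,108],s);c2=proj(f,[574.6,25.8,120],s);print('exp top seated',c,'if 12mm high',c2)
G=cv2.cvtColor(f['img'],cv2.COLOR_RGB2GRAY).astype(int);x,y=c.round().astype(int)
print('col',list(zip(range(y-40,y+41,2),G[y-40:y+41:2,x].tolist())));print('row',list(zip(range(x-36,x+37,2),G[y,x-36:x+37:2].tolist())))
```

```text
[572.39169594  24.31630079 207.02400365] 0.5506403253070059
exp top seated [285.05216094 216.50655004] if 12mm high [285.12694782 223.26732465]
col [(177, 89), (179, 80), (181, 77), (183, 80), (185, 84), (187, 78), (189, 75), (191, 78), (193, 81), (195, 79), (197, 77), (199, 81), (201, 101), (203, 119), (205, 117), (207, 109), (209, 112), (211, 112), (213, 117), (215, 118), (217, 119), (219, 123), (221, 113), (223, 114), (225, 113), (227, 113), (229, 111), (231, 114), (233, 71), (235, 74), (237, 73), (239, 70), (241, 71), (243, 124), (245, 121), (247, 120), (249, 121), (251, 125), (253, 121), (255, 122), (257, 124)]
row [(249, 124), (251, 117), (253, 112), (255, 109), (257, 62), (259, 85), (261, 83), (263, 85), (265, 80), (267, 85), (269, 109), (271, 117), (273, 117), (275, 117), (277, 113), (279, 112), (281, 115), (283, 119), (285, 119), (287, 119), (289, 114), (291, 111), (293, 112), (295, 115), (297, 116), (299, 115), (301, 88), (303, 88), (305, 90), (307, 86), (309, 88), (311, 90), (313, 53), (315, 67), (317, 117), (319, 116), (321, 110)]
```

The pin's head top is centred at row 216.3, where 216.5 is expected for a seated pin and 223 for one 12 mm high. It is seated and the gripper is clear, so I'll hand in.

```bash
python3 -c "
from rig import sign_off
print(sign_off())"
```

```text
the job is handed in; nothing more can be done
None
```

The pawn is in the box, the lid is shut against its stop and the round-headed pin is seated in the lock hole; I handed the job in at about 18.5 s, and no result came back.

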